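Set the potter's wheel to its third speed click and start it

TASK

Get the potter's wheel running at its third speed: with a fingertip, push the speed lever gently along its slot, without gripping it, through its clicks and stop in the third one, counted from the parked end (it may already stand in the first), without running on past it. Once the lever sits in the third click, press the large round start button fully down and let it come up again. Leave the small button and all the pottery and tools around alone.

Things in the scene. Friction and masses are not known exactly. Their poses are not given: they have to be found in the camera images.
- console: Wheel's control console, fixed: grey box 170 (x) by 240 (y) by 50 high; origin at the centre of its underside, on the table; x towards the wheel, y along the slot the way the lever is pushed, z up. A neck 30 high joins it to the wheel: splash pan radius 185, rim 150 high, centred at x 370. Five white ticks by the slot (x 13; y -30, -10, 10, 30, 50) show the lever's middle in clicks 1 to 5.
- speed (a joint): Slide of the lever along console +y, m: 0 at the parked (off) end, a stop and a seat of its own; 0.102 at the far stop. Clicks 1 to 5, counted from the parked seat, at 0.02, 0.04, 0.06, 0.08, 0.10; crests halfway between. It starts parked or already in click 1. Leaving a seat takes up to 5 N, 5 mm along, falling to nothing at the crest; then the lever moves on by itself into the next seat and stays.
- speed_top (a point): Centre of the top of the speed lever's black grip, 110 above the table: a block 34 (console x) by 16 (console y), rounded, from 74 to 110 above the table, on a steel stem 10 thick that comes out of the slot. It stands at console x = 45, y = -50 plus the joint value. Axes parallel to the console's.
- lever: The moving speed lever (stem and grip); origin on its axis in the slot, 50 above the table, 60 straight below the top of its grip. Axes parallel to the console's.
- start (a joint): Travel of the large start button, m: 0 up, 0.006 fully down (about 5 N); a spring brings it up again.
- start_top (a point): Centre of the top of the large round start button: black, diameter 42, in a grey housing, on the half of the console nearer the robot (console x = -45, y = +60 or -60). It presses straight down.
- light (a joint): Travel of the small button, m (0 up, 0.006 down). To be left alone.
- light_top (a point): Centre of the top of the small round button, black, diameter 20, in a grey housing; it sits at the other of the two places on the console.
- bowl: Bystander: small grey bowl, 100 across, 42 high, on the table on the +y side of the console; origin at its underside.
- rib: Bystander: flat wooden rib 110 by 45 by 8, on the table in front of the console (robot side); origin at its underside.
- saucer: Bystander: pale small bowl, 90 across, 30 high, on the table on the -y side of the console; origin at its underside.
- brush: Bystander: brush lying on the table to the right; origin at its underside.
- toolpot: Bystander: blue ceramic pot, 80 across, with tools standing in it, 180 high in all, to the left; origin at its underside.
- goblet: Bystander: grey clay cup, 80 across, 90 high, to the right; origin at its underside.
- batten: Bystander: wooden batten 200 by 40 by 12 lying to the left; origin at its underside.

How it is judged (in metres and radians):
On the way, in this order (a step that is already met when the one before it is completed fails the run):
1. the speed lever sits in the third click (value of joint speed between 0.055 and 0.065 m), for 0.2 s.
2. the start button is pressed fully down (value of joint start above 0.0045 m), for 0.02 s.
At the end, for the whole second after the job is handed in: The speed lever rests in the third click (joint value 0.06 m, within 4 mm), the start button has been pressed at least 4.5 of its 6 mm after that and is up again, and the small button is up (value of joint speed between 0.056 and 0.064 m and value of joint each of start, light below 0.0015 m); the robot touches nothing.
It fails at once if the lever runs on past the third click (over the crest behind it) (value of joint speed above 0.07 m).
It fails at once if the lever is gripped or forced: more than 25 N between fingers and lever (contact force between the fingers and lever above 25 N).
It fails at once if the start button is pressed before the lever is in the third click (value of joint start above 0.003 m and not (value of joint speed between 0.054 and 0.066 m)).
It fails at once if the small button is pressed (value of joint light above 0.003 m).
It fails at once if any of the pottery or tools is lifted, carried or pushed away (over 20 mm) (distance of any of bowl, rib, saucer, brush, toolpot, goblet, batten from where it was at the start of the episode above 0.02 m).
It also fails if it takes over 45 s, if anything falls off the work surface, if the arm or the gripper's body presses on something with over 40 N, if the wrist force passes 120 N, or if a joint passes its speed limit or range.

ROBOT

A 6-joint arm with a two-finger parallel gripper is mounted at the origin on the work surface. World frame = base frame: x ahead of the robot, y to its left, z up, the work surface at z = 0. Lengths are in mm, angles in degrees, forces in N, time in s.
With the tool pointing down it reaches from about 300 to 850 mm from the base axis. Payload 4.2 kg.
Tool frame: the origin (TCP) lies between the finger pads; the fingertips stand 19 mm ahead of it and the grasp point (between the pads) is the TCP (env.tips_ahead is the distance from the TCP to the fingertips, in mm); z points along the fingers, y is the direction in which the jaws open and shut (so a half turn about z gives the same grasp; the last joint's range is limited). The gripper opens to 91 mm and grips with 3 to 60 N. Pads are 32 mm wide; open, the fingers measure 118 mm over their backs; the gripper's body (76 mm by 178 mm) begins 60 mm behind the grasp point.
Start: joints at [-65.489, 18.312, 89.639, -0, 72.044, -1.146], TCP at [248.97, -518.319, 232.976] pointing down, gripper open.
Joint ranges: [-177.97, 177.97], [-48.28, 115.42], [12.27, 149.76], [-77.06, 257.06], [2.81, 150.46], [-146.56, 146.56]. Speed limits (degrees/s): [147.25, 147.25, 180, 180, 180, 180].

INTERFACE

Orientations are given as [roll, pitch, yaw] about the fixed x, y, z axes, in that order (R = Rz(yaw) Ry(pitch) Rx(roll)).
In Python, from workcell import telemetry, viewer, job_done, env gives the robot as it stands. The module is installed in compiled form; this text tells all that it offers.
- The arm moves only by the shell command python3 -m jog 'ROWS' [FORCE]. ROWS is JSON, a list of rows, each a list of 3 entries, a list of its own where there are three numbers: the shift along the tool's x, y, z in cm, then the turn about the tool's z in degrees, then the opening, from 0 (shut) to 1 (fully open). A call has 1 to 10 rows; each row shifts and turns the pose as measured when the row begins, along the tool's axes as they then stand; what a row does not reach is not made up. A row lasts 1/8 s, in which the tool goes at most 62.5 mm and 10.7 degrees, less where a joint would pass 70% of its speed; a pose out of reach is approached as far as the arm can. A call is refused whole if a number of a shift passes 6.25 or a number of a turn 10.7, either way. A call with a gripper value outside its range is refused whole. The fingers move at their own pace and stop on an object; FORCE is the grip in N (left out, the last holds). Time passes only in rows, so rows that do not move let the fingers close. It gives the time, the measured TCP pose, the force and the opening at its end, in the units of the state.
- telemetry.state(): the state, without advancing time (a new reading comes with each control period).
- viewer.grab_frame(name): name is "scene" or "side" or "wrist"; returns a dict with "color" (400x640x3 uint8, red, green, blue), "K" (3x3 intrinsics, pixels), "rvec" (rotation vector, rad) and "tvec" (3), from world to camera coordinates, as OpenCV has them. Camera axes: x right, y down, z forward; pixel columns grow to the right and rows downward; lengths in mm; the calibration is good to about 2 mm. The wrist camera is an equidistant fisheye: a pixel r from the principal point sees the ray r / f radians off the axis. A picture is of the moment at which its call begins. There is no depth.
- job_done(): hands the job in, once; it reports no verdict.
The state is a dict: "time_s": time; "qpos": joint angles; "qvel": joint speeds; "effort": joint torques, N m; "ee_pos": TCP position; "ee_rot": TCP orientation; "force": force on the tool from outside, world axes, zero at the start; "torque": the same for the moment, N m; "gripper_width": finger opening in mm.
Only numpy, scipy, OpenCV 4.12 (cv2) and the standard library are available. Lean on these libraries where they do the work, as an engineer would, in place of code of your own. Each camera call takes 0.05 s, during which the arm holds its last target. There are 200 camera calls.

## Working session

There is one attempt and no reset: what is moved stays moved. The work goes in short steps, Python scripts to look and compute and a shell command to move; the robot and the scene stay as the last step left them, time stands still between calls to the robot, and variables do not carry over. Pictures are saved under pics/ and viewed, about 8 in all and at most 12, crops included, and the job is handed in when it is done.

```bash
mkdir -p pics; cat > h.py <<'E'
import numpy as np, cv2
from workcell import telemetry, viewer
def grab(n,f):
    d=viewer.grab_frame(n); cv2.imwrite(f'pics/{f}.png',d['color'][:,:,::-1]); np.savez(f'pics/{f}.npz',**d); return d
def ray(d,u,v):
    R=cv2.Rodrigues(np.array(d['rvec'],float))[0];t=np.array(d['tvec'],float).ravel()
    c=-R.T@t; K=d['K']; r=R.T@np.linalg.inv(K)@np.array([u,v,1.]); return c,r/np.linalg.norm(r)
def onz(d,u,v,z):
    c,r=ray(d,u,v); return c+r*(z-c[2])/r[2]
def proj(d,P):
    return cv2.projectPoints(np.array(P,float).reshape(-1,3),np.array(d['rvec'],float),np.array(d['tvec'],float),np.array(d['K'],float),None)[0][:,0]
E
python3 - <<'E'
from h import *
a=grab('scene','scene0');b=grab('side','side0')
for d in(a,b): print(d['K'].tolist(),ray(d,320,200))
print(telemetry.state())
E
```

```text
[[420.98703509776897, 0.0, 317.5966538810168], [0.0, 420.98703509776897, 202.2465704785756], [0.0, 0.0, 1.0]] (array([1305.01325052,   -8.82039038, 1025.48778498]), array([-0.6762901 , -0.00626209, -0.73660877]))
[[427.9039513438827, 0.0, 319.35716481854354], [0.0, 427.9039513438827, 202.78143119898678], [0.0, 0.0, 1.0]] (array([  99.18448072, -985.85479957, 1212.62189287]), array([ 0.2536613 ,  0.63363501, -0.7308643 ]))
{'time_s': 0.1, 'qpos': array([-6.54887935e+01,  1.83467004e+01,  8.97001178e+01, -4.78855923e-04,
        7.20420501e+01, -1.14811008e+00]), 'qvel': array([-0.04807764, -0.05575286, -0.07875145, -0.14749028, -0.04161482,
       -0.00108635]), 'effort': array([ 6.44713782e-04, -4.13330054e+01, -2.32510006e+01,  7.29501410e-02,
        4.21884342e-02, -4.50549260e-05]), 'ee_pos': array([ 248.79066012, -517.92506227,  232.21237086]), 'ee_rot': array([-1.79911140e+02, -1.32544236e-03,  2.56594635e+01]), 'force': array([-0.29195229,  0.43758888, -0.19607727]), 'torque': array([ 0.01772583, -0.00654191, -0.00087481]), 'gripper_width': 91.38712136441917}
```

View pics/scene0.png

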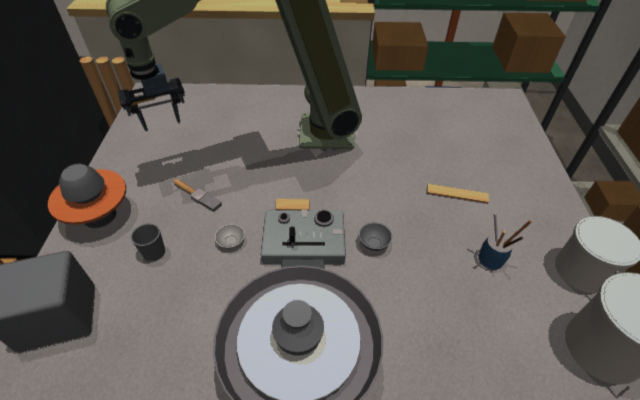

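View pics/side0.png

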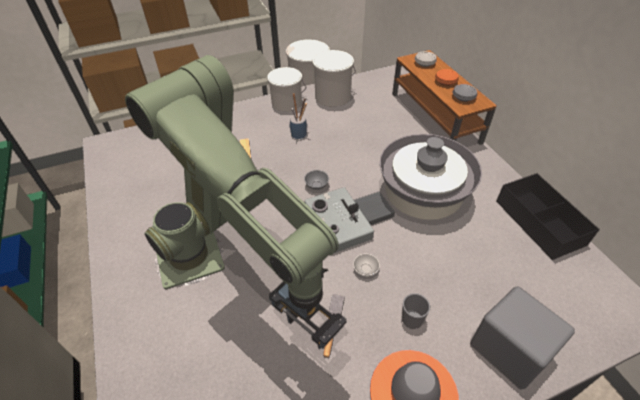

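Scene: console at about (304,236), large button at (324,217), small one at (284,217), lever at (292,236). Side: lever at (350,206), large button at (320,205). I'll zoom in on both.

```bash
python3 - <<'E'
import cv2,numpy as np
a=cv2.imread('pics/scene0.png')[195:275,255:355];b=cv2.imread('pics/side0.png')[180:260,295:395]
o=np.hstack([cv2.resize(x,None,fx=4,fy=4,interpolation=cv2.INTER_CUBIC) for x in(a,b)])
cv2.imwrite('pics/crop0.png',np.clip(o*1.5,0,255).astype(np.uint8))
E
```

```text
(no output)
```

View pics/crop0.png

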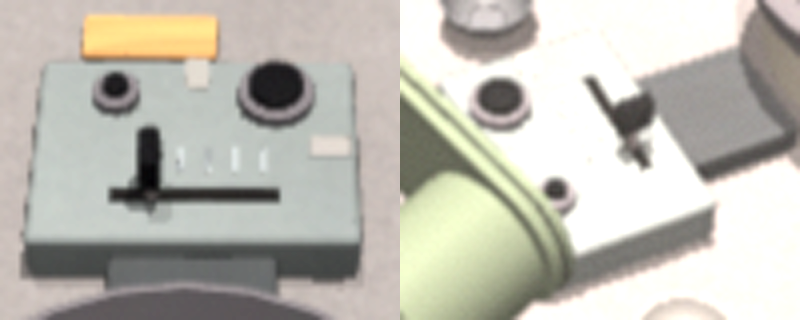

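The crops show the lever in front of tick 1, so it is already in click 1. The large button is on the +y side. Top-plate corners in the scene crop: (44,63), (356,63), (361,243), (22,243).

```bash
python3 - <<'E'
from h import *
d=dict(np.load('pics/scene0.npz')); s=dict(np.load('pics/side0.npz'))
f=lambda u,v,z:onz(d,255+u/4-.4,195+v/4-.4,z)
C=np.array([f(u,v,50) for u,v in((44,63),(356,63),(361,243),(22,243))]);print(C.round(1))
T=np.array([f(u,v,50) for u,v in((180,159),(208,159),(235,159),(264,159))]);print('ticks',T.round(1))
g=lambda u,v,z:onz(s,295+(u-400)/4-.4,180+v/4-.4,z)
for n,a,b,z in(('start',(275,83),(500,97),60),('light',(115,83),(558,190),60)): print(n,f(*a,z),g(*b,z))
print('slot',f(108,195,50),f(280,195,50),'levertop',f(149,130,110),g(630,100,110), 'stem',f(150,200,50))
# object model fit: corners
m=np.array([[-85,-120],[-85,120],[85,120],[85,-120]],float)
m=np.vstack([m,[[13,-10],[13,10],[13,30],[13,50]]]);P=np.vstack([C,T])[:,:2]
mc,pc=m.mean(0),P.mean(0);H=(m-mc).T@(P-pc);th=np.arctan2(H[0,1]-H[1,0],H[0,0]+H[1,1])
R=np.array([[np.cos(th),-np.sin(th)],[np.sin(th),np.cos(th)]]);t=pc-R@mc
print('yaw',np.degrees(th),'o',t,'res',(P-(m@R.T+t)).round(1).tolist())
for n,p in(('start',(-45,60)),('light',(-45,-60)),('park',(45,-50)),('c1',(45,-30)),('c3',(45,10))):print(n,R@p+t)
E
```

```text
[[ 457.1 -183.5   50. ]
 [ 450.7   56.3   50. ]
 [ 618.6   56.7   50. ]
 [ 624.8 -181.2   50. ]]
ticks [[547.5 -74.2  50. ]
 [546.9 -53.7  50. ]
 [546.4 -34.   50. ]
 [545.8 -12.8  50. ]]
start [481.09019193  -5.74717218  60.        ] [490.49176936  -3.77042763  60.        ]
light [ 484.31556558 -126.17512832   60.        ] [ 494.79656787 -125.03092462   60.        ]
slot [ 581.48186367 -124.22963868   50.        ] [578.23560402  -0.68302476  50.        ] levertop [569.13363283 -93.09486307 110.        ] [576.29466443 -94.32202171 110.        ] stem [585.1307709  -93.79247714  50.        ]
yaw 1.2530152346614816 o [535.94555005 -63.43312208] res [[3.5, 1.8], [2.3, 1.6], [0.3, -1.7], [1.2, 0.4], [-1.7, -1.1], [-1.8, -0.6], [-1.9, -0.8], [-2.0, 0.4]]
start [489.64426066  -4.43150684]
light [ 492.26836045 -124.40281216]
park [ 582.02816446 -112.43712854]
c1 [581.5908145  -92.44191098]
c3 [580.71611457 -52.45147588]
```

Model and measurements agree to a few mm: origin (536,-63), yaw 1.25°, lever at (581,-93), which is click 1. Next I turn the tool, shut the gripper and move over to the -y side of the lever.

```bash
python3 -m jog '[[[0,0,0],8.1,0],[[0,0,0],8.1,0],[[0,0,0],8.1,0],[[3,-3.5,0],0,0],[[4,-4.3,0],0,0],[[4,-4.3,0],0,0],[[4,-4.3,0],0,0],[[4,-4.3,0],0,0],[[4,-4.3,0],0,0],[[4,-4.3,0],0,0]]' 20
```

```text
time_s: 1.35
ee_pos: [521.0, -216.3, 228.2]
ee_rot: [-179.6, 0.3, 0.0]
force: [0.5, -0.2, -0.8]
gripper_width: 0.5
```

```bash
python3 -m jog '[[[3,-3,0],-1,0],[[2.5,-3,0],0,0],[[0.3,-0.4,3],0,0],[[0,0,0],0,0]]'
python3 - <<'E'
from h import *
print(telemetry.state()['ee_pos'],telemetry.state()['force'])
d=viewer.grab_frame('wrist');grab('wrist','w1')
x=grab('scene','s1')['color'][150:275,230:390]
cv2.imwrite('pics/c1.png',np.vstack([cv2.resize(d['color'][:,:,::-1],(480,300)),cv2.resize(x[:,:,::-1],(384,300)) if 0 else cv2.resize(x[:,:,::-1],(480,300))]))
E
```

```text
time_s: 1.85
ee_pos: [581.7, -144.7, 195.7]
ee_rot: [-179.5, 0.4, 1.5]
force: [0.4, -0.1, -0.8]
gripper_width: 0.7
[ 581.7402763  -144.71957196  195.71095067] [ 0.37134877 -0.12747278 -0.81923842]
```

View pics/c1.png

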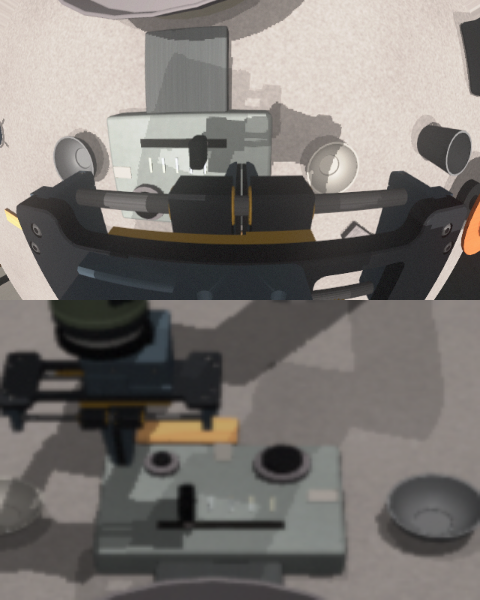

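The wrist view shows the closed fingertips at (240,170), on the -y side of the grip at (198,150) with clear space between. The scene view has the lever still at tick 1. Now down beside the grip, then a slow approach.

```bash
python3 -m jog '[[[0,0,3],0,0],[[0,0,3],0,0],[[0,0,2.4],0,0],[[0,0,0.5],0,0],[[0,0,0],0,0],[[0,-1.2,0],0,0],[[0,-0.6,0],0,0],[[0,0,0],0,0]]'
python3 -m jog '[[[0,-0.4,0],0,0],[[0,0,0],0,0]]';python3 -m jog '[[[0,-0.3,0],0,0],[[0,0,0],0,0]]'
```

```text
time_s: 3.0
ee_pos: [587.7, -132.0, 119.5]
ee_rot: [180.0, -1.1, 1.0]
force: [0.1, 0.3, 0.3]
gripper_width: 0.7
time_s: 3.25
ee_pos: [587.9, -127.5, 119.9]
ee_rot: [180.0, -1.1, 1.0]
force: [0.3, -0.4, -0.4]
gripper_width: 0.4
time_s: 3.5
ee_pos: [587.8, -124.4, 119.8]
ee_rot: [180.0, -1.1, 1.0]
force: [0.9, -0.1, -0.1]
gripper_width: 0.4
```

```bash
python3 -m jog '[[[-0.5,0,1.0],0,0],[[0,0,0.5],0,0],[[0,0,0],0,0]]';python3 -m jog '[[[0,-0.3,0],0,0],[[0,0,0],0,0]]';python3 -m jog '[[[0,-0.3,0],0,0],[[0,0,0],0,0]]';python3 -m jog '[[[0,-0.3,0],0,0],[[0,0,0],0,0]]'
```

```text
time_s: 3.88
ee_pos: [582.2, -124.6, 103.1]
ee_rot: [180.0, -1.1, 1.0]
force: [-1.2, 0.2, -0.4]
gripper_width: 0.4
time_s: 4.12
ee_pos: [582.4, -121.5, 103.1]
ee_rot: [180.0, -1.1, 1.0]
force: [0.7, -0.3, 0.4]
gripper_width: 0.7
time_s: 4.38
ee_pos: [582.5, -118.3, 103.4]
ee_rot: [180.0, -1.1, 1.0]
force: [0.1, -0.4, 0.0]
gripper_width: 0.9
time_s: 4.62
ee_pos: [582.6, -115.0, 103.5]
ee_rot: [180.0, -1.1, 1.0]
force: [-0.8, 0.0, 0.2]
gripper_width: 0.2
```

```bash
for i in 1 2 3 4 5; do python3 -m jog '[[[0,-0.2,0],0,0],[[0,0,0],0,0]]' | grep -E "pos|force"; done
```

```text
ee_pos: [582.5, -112.9, 103.5]
force: [0.4, 0.3, -0.5]
ee_pos: [582.5, -111.4, 103.6]
force: [-0.5, -1.2, -0.9]
ee_pos: [582.6, -110.2, 103.6]
force: [0.6, -2.5, 0.6]
ee_pos: [582.5, -108.8, 103.6]
force: [0.1, -3.3, -1.0]
ee_pos: [582.5, -107.0, 103.6]
force: [0.2, -3.7, -0.1]
```

Contact at y≈-112, and the force is rising as expected. I continue towards the first crest, expected near -102.

```bash
for i in 1 2 3 4 5 6; do python3 -m jog '[[[0,-0.15,0],0,0],[[0,0,0],0,0]]' | grep -E "pos|force"; done
```

```text
ee_pos: [582.4, -105.2, 103.6]
force: [-1.0, -2.2, -0.6]
ee_pos: [582.4, -102.5, 103.6]
force: [0.3, -0.3, -0.1]
ee_pos: [582.3, -99.8, 103.5]
force: [0.4, -0.4, -0.6]
ee_pos: [582.2, -97.9, 103.5]
force: [0.5, -1.3, 0.5]
ee_pos: [582.2, -96.2, 103.5]
force: [0.1, 0.5, 0.1]
ee_pos: [582.2, -94.7, 103.5]
force: [0.4, -0.4, 0.3]
```

It snapped over the first crest, into click 2. Next contact should come near -92.

```bash
for i in 1 2 3 4 5; do python3 -m jog '[[[0,-0.15,0],0,0],[[0,0,0],0,0]]' | grep -E "pos|force"; done
python3 - <<'E'
from h import *
x=grab('scene','s2')['color'][205:270,255:360]
cv2.imwrite('pics/c2.png',cv2.resize(x[:,:,::-1],None,fx=5,fy=5,interpolation=2))
E
```

```text
ee_pos: [582.1, -93.1, 103.5]
force: [-0.5, -0.4, -0.2]
ee_pos: [582.1, -91.9, 103.5]
force: [-0.1, -1.1, -0.9]
ee_pos: [582.1, -91.0, 103.5]
force: [-0.2, -2.0, -0.3]
ee_pos: [582.1, -90.0, 103.5]
force: [0.4, -3.0, -0.6]
ee_pos: [582.1, -88.9, 103.5]
force: [0.9, -2.8, -0.7]
```

View pics/c2.png

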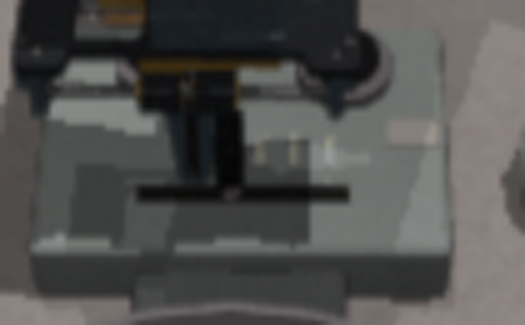

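Lever stem at about (301,243), with three ticks visible past it (3, 4 and 5). So it's in click 2, just being pushed out. One more crest, near -82.

```bash
for i in 1 2 3 4; do python3 -m jog '[[[0,-0.15,0],0,0],[[0,0,0],0,0]]' | grep -E "pos|force"; done
```

```text
ee_pos: [582.0, -87.7, 103.5]
force: [0.0, -3.9, -0.2]
ee_pos: [582.0, -86.1, 103.6]
force: [-0.4, -4.0, 0.9]
ee_pos: [581.9, -83.8, 103.5]
force: [-0.3, -2.5, -0.2]
ee_pos: [581.9, -80.9, 103.5]
force: [-0.0, 0.5, -0.0]
```

Snapped, and the force is gone. Back off, lift, and check the lever.

```bash
python3 -m jog '[[[0,1,0],0,0],[[0,1,0],0,0],[[0,0,-4],0,0],[[0,0,-4],0,0],[[-4,0,0],0,0],[[-4.5,-4,0],0,0],[[-0.5,-4,0],0,0],[[0,-1.5,0],0,0],[[0,0,0],0,0]]'
python3 - <<'E'
from h import *
d=viewer.grab_frame('wrist')['color']
x=grab('scene','s3')['color'][190:270,255:360]
cv2.imwrite('pics/c3.png',np.vstack([cv2.resize(x[:,:,::-1],(420,320),interpolation=2),cv2.resize(d[100:300,100:500,::-1],(420,210))]))
E
```

```text
time_s: 10.8
ee_pos: [488.0, -11.6, 184.4]
ee_rot: [179.9, -1.3, 0.7]
force: [-0.3, -0.4, -0.2]
gripper_width: 0.7
```

View pics/c3.png

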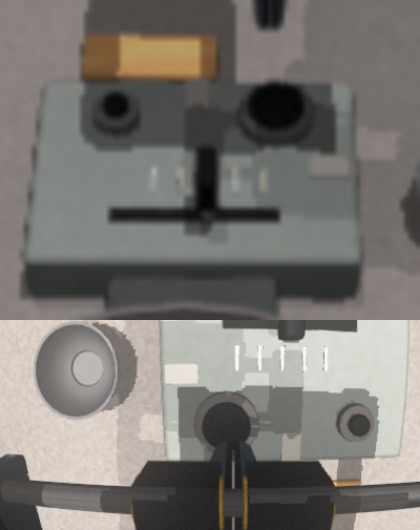

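The scene view shows the lever hiding the third tick, with ticks 1, 2, 4 and 5 visible at crop columns 153, 180, 235 and 263, and the lever at 206: click 3. The wrist view shows the large button (225,425) slightly to the +y side of the fingertips, which matches the estimate. I'll shift 7 mm and descend.

```bash
python3 -m jog '[[[0.1,-0.7,0],0,0],[[0,0,4],0,0],[[0,0,3],0,0],[[0,0,1],0,0],[[0,0,0],0,0]]'; for i in 1 2 3 4; do python3 -m jog '[[[0,0,0.3],0,0],[[0,0,0],0,0]]' | grep -E "pos|force"; done
```

```text
time_s: 11.52
ee_pos: [494.6, -7.5, 102.8]
ee_rot: [179.9, -1.4, 0.4]
force: [0.7, 0.7, -0.4]
gripper_width: 0.5
ee_pos: [496.1, -7.7, 101.3]
force: [-0.2, 0.6, 0.6]
ee_pos: [496.8, -7.8, 99.2]
force: [0.5, 0.1, -0.1]
ee_pos: [497.0, -7.7, 96.2]
force: [-0.7, 0.1, -0.3]
ee_pos: [497.0, -7.7, 92.9]
force: [0.4, 0.2, -0.1]
```

```bash
python3 -m jog '[[[-0.8,-0.3,0],0,0],[[0,0,0],0,0]]'| grep -E "pos|force"; for i in 1 2 3 4 5; do python3 -m jog '[[[0,0,0.25],0,0],[[0,0,0],0,0]]' | grep -E "pos|force"; done
```

```text
ee_pos: [488.2, -4.6, 92.5]
force: [0.4, -1.1, -0.7]
ee_pos: [488.8, -4.5, 90.4]
force: [-0.5, 0.4, 1.5]
ee_pos: [488.8, -4.6, 88.1]
force: [0.1, -0.1, 3.6]
ee_pos: [488.8, -4.6, 85.8]
force: [-1.8, -0.2, 4.2]
ee_pos: [488.8, -4.6, 85.8]
force: [-1.4, -0.8, 4.9]
ee_pos: [488.8, -4.6, 85.9]
force: [-2.0, 0.8, 3.8]
```

It has stopped after about 5.7 mm of travel, which looks like the bottom. One firmer push to confirm.

```bash
python3 -m jog '[[[0,0,0.6],0,0],[[0,0,0],0,0]]'| grep -E "pos|force"; python3 -m jog '[[[0,0,0.8],0,0]]'| grep -E "pos|force"
```

```text
ee_pos: [488.9, -4.6, 86.2]
force: [-3.0, -0.4, 5.4]
ee_pos: [489.5, -4.6, 84.0]
force: [-22.2, 1.5, 87.8]
```

Hard stop reached: the force jumped to 88 N, so the button is fully down. Let go and retreat.

```bash
python3 -m jog '[[[0,0,-0.6],0,0],[[0,0,-1],0,0],[[0,0,-3],0,0],[[0,0,-4],0,0],[[-4,0,-3],0,0],[[-5,0,0],0,0],[[0,0,0],0,0],[[0,0,0],0,0]]'
python3 - <<'E'
from h import *
x=grab('scene','s4')['color'][170:290,215:415]
cv2.imwrite('pics/c4.png',cv2.resize(x[:,:,::-1],None,fx=4,fy=4,interpolation=2))
E
```

```text
time_s: 15.4
ee_pos: [394.4, -5.0, 200.3]
ee_rot: [179.8, -2.1, 0.4]
force: [-0.1, -0.5, -0.4]
gripper_width: 0.3
```

View pics/c4.png

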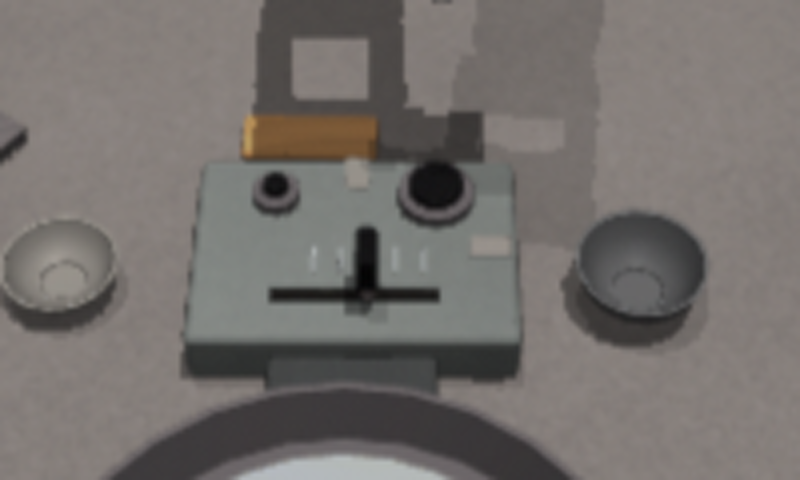

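The lever (366,265) is still at the third tick. The large button is up (436,187), the rib and both bowls are where they were, and the arm is clear.

```bash
python3 -c "from workcell import job_done; print(job_done())"
```

```text
the job is handed in; nothing more can be done
None
```

The potter's wheel lever is in its third click, and I then pressed the start button fully down and released it. The job is handed in at about 15.5 s of the 45 s allowed; it returned no verdict.

- **Lever:** It started in click 1. I pushed it with the closed fingertips over two crests, at about 4 N peak, and it moved by itself into clicks 2 and 3. Pictures before and after the button press show it at the third tick.
- **Start button:** It went down about 5.7 mm at around 5 N and then hit a hard stop. To confirm the stop I pushed once more, which briefly read 88 N at the wrist. That is under the 120 N wrist limit but harder than needed. It was the fingertips pressing, so I took it that the 40 N limit for the arm and gripper body didn't apply.
- **End state:** In the last picture the lever is in click 3, the large button is up, and the rib and both bowls next to the console look unmoved. The small button was never touched. The arm is clear, and the force reading is about zero. I didn't check the brush, pot, goblet and batten in that last picture, but the arm never worked near them.

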